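# Set up the drip coffee maker

### The job

Set up the one-cup drip coffee maker on the round cork coaster, building it up there one part at a time in this order: the white beaker (the one without a handle) upright on the middle of the coaster, then the steel brewer seated squarely on the beaker's mouth, then the press inside the brewer with its stem up, and last the bell-shaped lid fully down over the brewer. Set each part down gently, let go of everything, and leave the mug and the jar where they stand.

Things in the scene. Friction and masses are not known exactly. Their poses are not given: they have to be found in the camera images.
- coaster: Round cork coaster, 104 mm across and 10 mm thick, fixed to the worktop. Origin: centre of its underside, z up. It lies in a different place at each start.
- beaker: Plain white ceramic beaker without a handle, loose and upright: 85 mm tall, 58 mm across at the foot and 64 mm at the mouth, wall 4 mm (mouth 56 mm inside), about 0.2 kg. Origin: centre of its underside, z up its axis. Pinch it across its outside from above.
- brewer: Loose steel brewer, open on top, 60 mm tall, 0.13 kg. Tapered foot 38 to 46 mm across, 10 mm tall, goes into the beaker's mouth; flange 84 mm across, 10 to 13 mm up, rests on its rim; above, a round chamber 58 mm across (52 inside), inner floor 15 mm and rim 60 mm up. Origin: centre of the foot's underside, z up; seated, 75 mm above the beaker's origin. Pinch the chamber above the flange.
- press: Loose steel press, 0.07 kg: a flat disc 42 mm across and 5 mm thick with a ring of dark dots, and an upright stem 12 mm in diameter from its middle to 63 mm above the underside. Origin: centre of the disc's underside, z up the stem. In place it stands on the brewer's inner floor, stem 18 mm proud of the brewer's rim. Pinch the stem near its top.
- lid: Loose bell-shaped steel lid with dark wooden knob, 56 mm tall, 0.1 kg. Brim 73 mm across, 10 mm tall, its underside recess 68 mm wide and 7 mm deep fits over the brewer's chamber; hollow dome 47 mm across up to 34 mm clears the press's stem; knob 18 mm across from 34 to 56 mm. Origin: centre of the brim's underside, z up; fully down, 53 mm above the brewer's origin. Pinch the knob.
- mug: Bystander: wide white ceramic mug with a handle, 80 mm across, 70 mm tall, loose. Not part of the job. Origin: centre of its underside; the handle is at its own +y.
- jar: Bystander: closed glass jar with a steel lid, 62 mm across, 80 mm tall, loose. Not part of the job. Origin: centre of its underside.
- trivet: Bystander: square tile, 100 x 100 x 10 mm, fixed to the worktop. Not the coaster. Origin: centre of its underside.
Mind the look-alikes: they are no part of the job. What is shaped like the brewer but green is not meant.

How it is judged:
By the outcome, as a careful person would: the job done as asked, in the order asked, and still so for the second after the job is handed in, with the robot touching nothing.
It also fails if it takes over 120 s, if anything falls off the work surface, if the arm or the gripper's body presses on something with over 40 N, if the wrist force passes 120 N, or if a joint passes its speed limit or range.

### The arm

A 6-joint arm with a two-finger parallel gripper is mounted at the origin on the work surface. World frame = base frame: x ahead of the robot, y to its left, z up, the work surface at z = 0. Lengths are in m, angles in rad, forces in N, time in s.
With the tool pointing down it reaches from about 0.375 to 0.975 m from the base axis. Payload 3.8 kg.
Tool frame: the origin (TCP) lies on the mounting face of the last link; the fingertips stand 166 mm ahead of it and the grasp point (between the pads) lies 147 mm ahead of it (grip_depth is the distance from the TCP to the grasp point, in m); z points along the fingers, y is the line along which they close (so a half turn about z gives the same grasp; the last joint's range is limited). The gripper opens to 88 mm and grips with 3 to 60 N. Pads are 18 mm wide; open, the fingers measure 123 mm over their backs; the gripper's body (75 mm by 187 mm) begins 45 mm behind the grasp point.
Start: joints at [1.284, 0.264, 1.604, -0, 1.274, -0.037], TCP at [0.167, 0.654, 0.405] pointing down, gripper open.
Joint ranges: [-2.63, 2.63], [-0.94, 2.18], [0.31, 2.57], [-1.31, 4.45], [0, 2.66], [-2.55, 2.55]. Speed limits (rad/s): [2.57, 2.57, 3.14, 3.14, 3.14, 3.14].

### API

Orientations are given as a 3x3 rotation matrix whose columns are the frame's x, y, z axes.
In Python, from workcell import * gives the robot as it stands. The module is installed in compiled form; this text tells all that it offers. Calls block until the motion is done:
- move_to(position, orientation): joint-space move of the TCP to a pose.
- move_linear(position, rotation=None, max_speed=0.15): straight line of the TCP; rotation=None keeps the orientation; max_speed is the mean speed in m/s.
- goto_joints(angles): joint-space move.
- let_go() and grasp(grip_force=None): open the fingers fully, or close them until they stop; grip_force is the grip in N (None keeps the last).
- wait(seconds).
- ik(position, orientation): joint angles nearest the present ones, or None.
- sense(): the state.
- read_camera(name): name is "side" or "top" or "wrist"; returns the picture (480x640x3 uint8, red, green, blue); there is no depth.
- get_calibration(name): a dict with "camera_matrix" (3x3 intrinsics, pixels), "origin" and "attitude" of the camera in the world. Camera axes: x right, y up, looking along -z (the intrinsics and any distortion apply to the point x, -y, -z); pixel columns grow to the right and rows downward; lengths in m; the calibration is good to about 2 mm. A picture is of the moment at which its call begins: read the wrist's pose just before it. get_calibration takes no time and is no camera call; for the wrist camera it gives the pose at the moment of the call.
A pose or a line that the arm cannot do raises MotionError and nothing moves.
- sign_off(): hands the job in; it is judged then, once.
Trained networks look in the newest picture that a camera, given by its name, has taken for a name from the list of things; names that differ only in an ending like _2 or _b are one class to them, and where a whole thing is asked for, a point or a joint stands for the part that bears it (a point fixed in the world has none). Each returns a list of dicts, best first, with "score" (0 to 1); they miss things now and then, are a little off and sometimes report something else, mostly with a low value. They report only what shows in the picture. A call takes as long as a camera call. They do not tell look-alikes from the thing itself.
- search_frame(camera, target): "extent" ([left, top, width, height] in pixels, round what is visible of it).
- masks_of(camera, target): "mask" (480x640 bool, what is visible of it) and "extent" ([left, top, width, height] in pixels, round what is visible of it).
The state is a dict: "time": time; "joints": joint angles; "joint_velocities": joint speeds; "effort": joint torques, N m; "tcp_pos": TCP position; "eef_rot": TCP orientation; "force": force on the tool from outside, world axes, zero at the start; "ft_torque": the same for the moment, N m; "width": finger opening in m; "gripper_force": force on a finger pad.
Only numpy, scipy, OpenCV 4.12 (cv2) and the standard library are available. Lean on these libraries where they do the work, as an engineer would, in place of code of your own. Each camera call takes 0.05 s, during which the arm holds its last target. There are 200 camera calls.

## Working session

There is one attempt and no reset: what is moved stays moved. The work goes in short steps, each a Python script; the robot and the scene stay as the last script left them, time stands still between calls to the robot, and variables do not carry over. Pictures are saved under pics/ and viewed, at most 14 in all, crops included, and the job is handed in when it is done.

```bash
mkdir -p pics; python3 - <<'E'
from workcell import *
import cv2, numpy as np
for c in ["top","side"]:
    im=read_camera(c); cv2.imwrite(f"pics/{c}0.png",im[:,:,::-1])
    k=get_calibration(c); print(c,{a:np.round(np.array(b),4).tolist() if not isinstance(b,str) else b for a,b in k.items()})
    for t in ["coaster","beaker","brewer","press","lid","mug","jar","trivet"]:
        print(t,[(np.round(d["extent"]).tolist(),round(d["score"],2)) for d in search_frame(c,t)][:4])
s=sense();print(s["time"],s["force"],s["width"],s["eef_rot"])
E
```

```text
top {'camera_matrix': [[434.4919, 0.0, 313.2241], [0.0, 434.4919, 233.7554], [0.0, 0.0, 1.0]], 'origin': [0.3842, -0.008, 0.8097], 'attitude': [[0.0279, 0.9952, -0.0933], [-0.9996, 0.0282, 0.0011], [0.0037, 0.0932, 0.9956]]}
coaster [([111.0, 222.0, 60.0, 56.0], 0.87)]
beaker [([357.0, 128.0, 36.0, 46.0], 0.82)]
brewer [([451.0, 219.0, 53.0, 50.0], 0.82), ([332.0, 218.0, 76.0, 73.0], 0.72), ([471.0, 283.0, 53.0, 50.0], 0.65), ([408.0, 322.0, 48.0, 42.0], 0.6)]
press [([241.0, 152.0, 26.0, 23.0], 0.91)]
lid [([235.0, 230.0, 37.0, 40.0], 0.6)]
mug [([126.0, 134.0, 58.0, 53.0], 0.6)]
jar [([455.0, 127.0, 53.0, 40.0], 0.59)]
trivet [([335.0, 217.0, 74.0, 72.0], 0.78)]
side {'camera_matrix': [[434.9157, 0.0, 317.4404], [0.0, 434.9157, 233.5917], [0.0, 0.0, 1.0]], 'origin': [0.0722, 0.4356, 0.6208], 'attitude': [[-0.768, 0.4625, -0.443], [-0.6404, -0.5486, 0.5375], [0.0056, 0.6965, 0.7175]]}
coaster [([157.0, 337.0, 64.0, 63.0], 0.67)]
beaker [([275.0, 144.0, 27.0, 52.0], 0.73), ([324.0, 111.0, 29.0, 41.0], 0.16)]
brewer [([430.0, 156.0, 42.0, 38.0], 0.79), ([426.0, 196.0, 44.0, 41.0], 0.61), ([377.0, 142.0, 39.0, 36.0], 0.6)]
press [([207.0, 216.0, 26.0, 31.0], 0.78)]
lid [([260.0, 259.0, 44.0, 41.0], 0.93)]
mug [([103.0, 251.0, 62.0, 71.0], 0.7)]
jar [([324.0, 111.0, 27.0, 39.0], 0.65)]
trivet [([324.0, 198.0, 54.0, 41.0], 0.8)]
0.9 [0.76852049 0.22583636 0.14775476] 0.08786089631684503 [[-9.68969648e-01  2.47179736e-01  9.59713139e-06]
 [ 2.47179736e-01  9.68969648e-01  7.10387697e-07]
 [-9.12373558e-06  3.06056052e-06 -1.00000000e+00]]
```

View pics/top0.png

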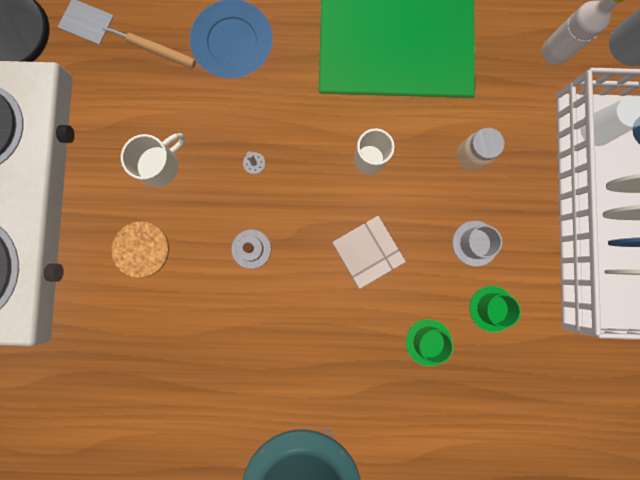

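View pics/side0.png

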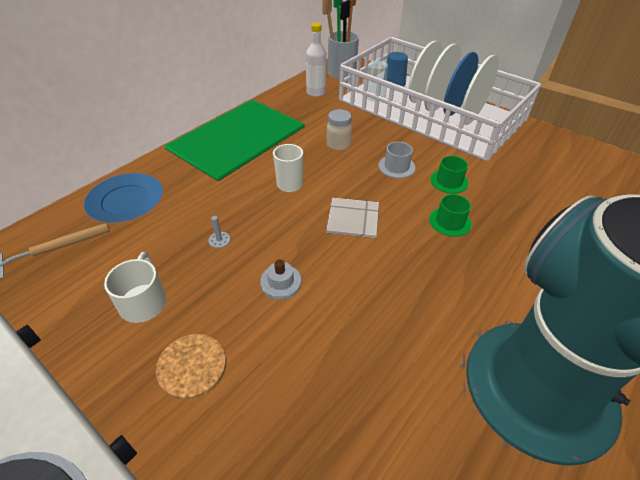

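The top picture shows these possible confusions:
- **Brewer:** steel at (477,243). The green copies at (495,309) and (429,342) are rejected.
- **Beaker:** no handle, at (375,150). The mug at (150,160) and the jar at (482,148) are rejected.
- **Coaster:** round cork at (140,249). The trivet at (369,252) and the blue plate at (231,38) are rejected.
- **Press and lid:** press at (253,162), lid at (251,249).

Next I fit silhouettes of the known shapes to the network masks.

```bash
cat > h.py <<'E'
from workcell import *
import cv2, numpy as np
from scipy.optimize import minimize
# profiles: list of frustums (r0,z0,r1,z1), heights in own frame
P={"coaster":[(.052,0,.052,.010)],"beaker":[(.029,0,.032,.085)],
"brewer":[(.019,0,.023,.01),(.042,.01,.042,.013),(.029,.013,.029,.06)],
"press":[(.021,0,.021,.005),(.006,.005,.006,.063)],
"lid":[(.0365,0,.0365,.01),(.0235,.01,.0235,.034),(.009,.034,.009,.056)],
"mug":[(.04,0,.04,.07)],"jar":[(.031,0,.031,.08)]}
def proj(cal,p):
    q=(np.asarray(p)-cal["origin"])@np.asarray(cal["attitude"])*[1,-1,-1]
    q=q@np.asarray(cal["camera_matrix"]).T
    return q[:,:2]/q[:,2:]
def ray(cal,px,z):
    d=np.linalg.inv(cal["camera_matrix"])@[px[0],px[1],1]*[1,-1,-1]
    d=np.asarray(cal["attitude"])@d; o=np.asarray(cal["origin"]); return (o+d*(z-o[2])/d[2])[:2]
A=np.linspace(0,2*np.pi,72)
def render(cal,name,x,y,z):
    m=np.zeros((480,640),np.uint8)
    for r0,z0,r1,z1 in P[name]:
        pts=np.vstack([np.c_[x+r*np.cos(A),y+r*np.sin(A),np.full(72,z+h)] for r,h in((r0,z0),(r1,z1))])
        u=cv2.convexHull(proj(cal,pts).astype(np.float32))
        cv2.fillConvexPoly(m,np.round(u*256).astype(np.int32),255,cv2.LINE_AA,8)
    return m/255.
def fit(cal,name,mask,z=0.):
    ys,xs=np.nonzero(mask); x0=ray(cal,(xs.mean(),ys.mean()),z+P[name][-1][3]/2)
    M=mask.astype(float)
    def f(p):
        r=render(cal,name,p[0],p[1],z); return 1-np.minimum(r,M).sum()/np.maximum(r,M).sum()
    s=minimize(f,x0,method="Nelder-Mead",options=dict(initial_simplex=[x0,x0+[.01,0],x0+[0,.01]],xatol=1e-4,fatol=1e-4))
    return s.x,1-s.fun
def R(yaw): # tool down, closing axis (tool y) at angle yaw from world x
    y=np.array([np.cos(yaw),np.sin(yaw),0]); z=np.array([0,0,-1.]); return np.c_[np.cross(y,z),y,z]
E
python3 - <<'E'
from h import *
import json
out={}
for c in ["top","side"]:
    im=read_camera(c); cal=get_calibration(c)
    for t in P:
        for d in masks_of(c,t)[:4]:
            if d["score"]<.4: continue
            m=d["mask"]; x,q=fit(cal,t,m)
            print(c,t,round(d["score"],2),np.round(x,4),"IoU",round(q,3),"rgb",im[m].mean(0).round())
im=read_camera("top"); cv2.imwrite("pics/crop.png",cv2.resize(im[100:370,330:550,::-1],None,fx=2.2,fy=2.2,interpolation=cv2.INTER_CUBIC))
s=sense(); k=get_calibration("wrist"); print(s["tcp_pos"],k["origin"],np.round(k["attitude"],2).tolist(),np.round(k["camera_matrix"]).tolist())
E
```

```text
top beaker 0.74 [ 0.6055 -0.1115] IoU 0.93 rgb [177. 167. 152.]
top brewer 0.93 [ 0.3321 -0.3381] IoU 0.939 rgb [ 29. 134.  53.]
top brewer 0.88 [ 0.2697 -0.2221] IoU 0.923 rgb [ 36. 142.  57.]
top brewer 0.83 [ 0.4502 -0.3072] IoU 0.944 rgb [149. 146. 147.]
top press 0.65 [0.5909 0.1076] IoU 0.883 rgb [160. 151. 151.]
top lid 0.69 [0.4285 0.105 ] IoU 0.9 rgb [164. 156. 156.]
top jar 0.88 [ 0.6163 -0.303 ] IoU 0.829 rgb [157. 145. 137.]
side coaster 0.68 [0.4219 0.3114] IoU 0.94 rgb [189. 138.  83.]
side coaster 0.67 [0.613  0.0817] IoU 0.209 rgb [131. 135. 139.]
side beaker 0.74 [ 0.604  -0.1083] IoU 0.927 rgb [163. 163. 150.]
side brewer 0.95 [ 0.4483 -0.3038] IoU 0.927 rgb [123. 126. 129.]
side brewer 0.91 [ 0.3302 -0.3364] IoU 0.941 rgb [ 18. 111.  42.]
side brewer 0.73 [ 0.2683 -0.2209] IoU 0.899 rgb [ 12. 113.  42.]
side press 0.64 [0.5909 0.1079] IoU 0.757 rgb [132. 136. 141.]
side lid 0.93 [0.4272 0.1064] IoU 0.912 rgb [131. 132. 134.]
side mug 0.63 [0.5812 0.2905] IoU 0.919 rgb [155. 155. 145.]
side mug 0.54 [ 0.626  -0.3145] IoU 0.715 rgb [141. 132. 121.]
side jar 0.66 [ 0.6194 -0.3079] IoU 0.793 rgb [141. 134. 125.]
[0.16689366 0.65405233 0.4047166 ] [0.0968013  0.67226258 0.38639795] [[0.25, -0.93, -0.27], [0.97, 0.24, 0.07], [-0.0, -0.28, 0.96]] [[367.0, 0.0, 325.0], [0.0, 367.0, 238.0], [0.0, 0.0, 1.0]]
```

View pics/crop.png

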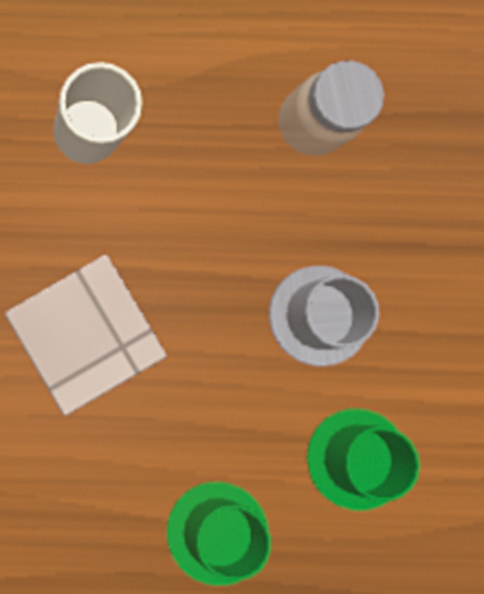

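The crop confirms the choice: handleless beaker at crop (100,105), steel brewer at (323,315), green copies below. Next I hover over the coaster and then the beaker and refine both with the wrist camera.

```bash
cat >> h.py <<'E'
Y=np.pi/2
def look(name,xy,z=0.,hz=.34,yaw=Y,save=None):
    move_to([xy[0],xy[1],hz+z],R(yaw)); wait(.3)
    cal=get_calibration("wrist"); im=read_camera("wrist")
    if save: cv2.imwrite(f"pics/{save}.png",im[:,:,::-1])
    r=[(fit(cal,name,d["mask"],z),d["score"],im[d["mask"]].mean(0).round()) for d in masks_of("wrist",name)[:3]]
    for (x,q),s,c in r: print(name,np.round(x,4),"IoU",round(q,3),"score",round(s,2),c)
    return r
E
python3 - <<'E'
from h import *
print("top coaster",ray(get_calibration("top"),(141,250),.005))
for n,p in dict(c=(.422,.311),b=(.605,-.11),br=(.449,-.305),p=(.591,.108),l=(.428,.106)).items():
    q=ik([*p,.34],R(Y)); print(n,None if q is None else np.round(q,2))
look("coaster",(.422,.311),save="wc"); look("beaker",(.6047,-.110),hz=.40,save="wb"); print(sense()["time"])
E
```

```text
top coaster [0.42042131 0.30889868]
c [ 0.59  0.03  1.99 -0.    1.12 -0.98]
b [-0.22  0.2   1.81 -0.    1.14 -1.79]
br [-0.64  0.07  1.96 -0.    1.12 -2.21]
p [ 0.14  0.17  1.84 -0.    1.13 -1.43]
l [ 0.19 -0.14  2.15 -0.    1.13 -1.38]
coaster [0.4223 0.3101] IoU 0.976 score 0.62 [195. 135.  77.]
beaker [ 0.6057 -0.1115] IoU 0.963 score 0.95 [173. 169. 157.]
5.8333
```

```bash
cd pics; python3 -c "
import cv2;cv2.imwrite('w1.png',cv2.resize(cv2.hconcat([cv2.imread('wc.png'),cv2.imread('wb.png')]),(800,300)))"
```

```text
(no output)
```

View pics/w1.png

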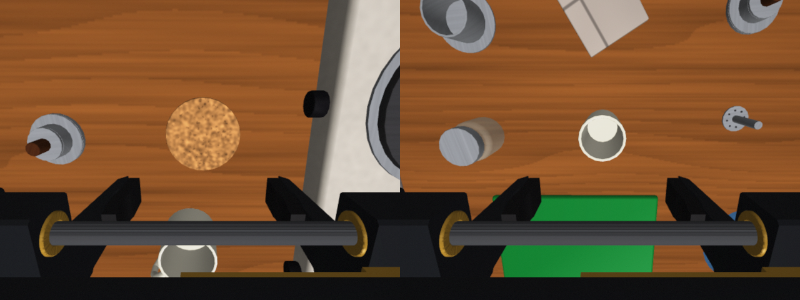

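The wrist pictures show the coaster clear at (203,134) in the left half and the beaker clear at (602,135) in the right half. Both agree with the fixed cameras within 2 mm. Now I pick the beaker and place it.

```bash
cat >> h.py <<'E'
G=.147
def at(xy,z): return [xy[0],xy[1],z+G]
def pick(xy,gz,force,safe,yaw=Y):
    move_to(at(xy,gz+.12),R(yaw)); move_linear(at(xy,gz),max_speed=.1)
    print("descent force",np.round(sense()["force"],1)); grasp(force); wait(.2); s=sense()
    print("grip width",round(s["width"],4),"F",round(float(s["gripper_force"]),1))
    move_linear(at(xy,safe),max_speed=.12); wait(.2); s=sense()
    print("lifted width",round(s["width"],4),"force",np.round(s["force"],2))
def lower(xy,z,yaw,over=.004,thr=1.5):
    """z: expected grasp height at contact; go slowly until contact"""
    move_linear(at(xy,z+.012),max_speed=.1); wait(.3); f0=sense()["force"][2]; h=z+.012
    while h>z-over:
        h-=.001; move_linear(at(xy,h),max_speed=.02); f=sense()["force"][2]-f0
        if abs(f)>thr: break
    print("stop at",round((h-z)*1e3,1),"mm rel. expected, dF",round(f,2),np.round(sense()["force"],1))
def release(xy,z): 
    let_go(); wait(.2); move_linear(at(xy,z),max_speed=.12)
E
python3 - <<'E'
from h import *
b=(.6055,-.1112); c=(.4218,.3102)
pick(b,.055,25,.20)
move_to(at(c,.16),R(Y)); lower(c,.065,Y); release(c,.16)
p=sense()["tcp_pos"]; print(p,sense()["time"])
look("beaker",c,z=.01,hz=.39,save="wb2"); print(sense()["time"])
E
```

```text
descent force [-0.3  0.9  0. ]
grip width 0.0631 F 24.9
lifted width 0.0626 force [ 0.26  0.37 -1.26]
stop at 5.0 mm rel. expected, dF -1.9 [-0.4 -0.4 -3.1]
[0.42143161 0.30994043 0.30626646] 16.2333
beaker [0.4214 0.3097] IoU 0.958 score 0.92 [167. 163. 150.]
17.0917
```

View pics/wb2.png

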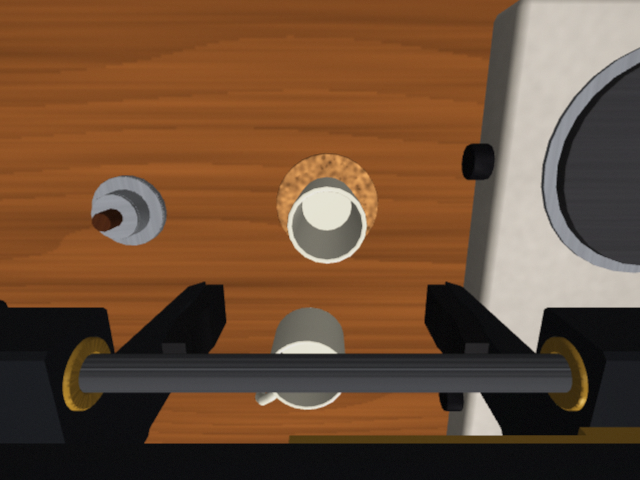

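The beaker stands upright on the coaster's middle (rim at (327,225)). The contact test tripped early on noise, so the beaker was let go a few mm high. I'll average the force and require it to push up. Next, the brewer.

```bash
cat >> h.py <<'E'
def fz(n=6):
    v=[]
    for _ in range(n): wait(.02); v.append(sense()["force"][2])
    return np.mean(v)
def lower(xy,z,yaw,over=.003,thr=.5):
    move_linear(at(xy,z+.02),max_speed=.1); wait(.3)
    move_linear(at(xy,z+.005),max_speed=.05); wait(.3); f0=fz(12); h=z+.005
    while h>z-over:
        h-=.001; move_linear(at(xy,h),max_speed=.02); wait(.08); f=fz()-f0
        if f>thr: break
    print("stop at",round((h-z)*1e3,1),"mm rel. expected, dF",round(f,2),np.round(sense()["force"],1), "tcp",np.round(sense()["tcp_pos"],4))
E
python3 - <<'E'
from h import *
c=(.4214,.3098)
r=[x for x in look("brewer",(.4492,-.3055),hz=.36) if np.ptp(x[2])<30]
r.sort(key=lambda x:np.hypot(*(x[0][0]-[.4492,-.3055])))
b=r[0][0][0]; assert np.hypot(*(b-[.4492,-.3055]))<.006
pick(b,.043,20,.25)
move_to(at(c,.25),R(Y))
im=read_camera("wrist"); cv2.imwrite("pics/wbr.png",im[:,:,::-1])
lower(c,.085+.043,Y); 
im=read_camera("side"); cv2.imwrite("pics/sbr.png",cv2.resize(im[200:480,40:360,::-1],None,fx=2,fy=2)); print(sense()["time"])
E
```

```text
brewer [ 0.2675 -0.2224] IoU 0.981 score 0.97 [ 19. 113.  39.]
brewer [ 0.3317 -0.3386] IoU 0.973 score 0.91 [ 20. 120.  41.]
brewer [ 0.4501 -0.3078] IoU 0.977 score 0.59 [127. 128. 133.]
descent force [ 0.5  0.3 -0.2]
grip width 0.0581 F 20.0
lifted width 0.0581 force [ 0.37  0.53 -1.34]
stop at 0.0 mm rel. expected, dF 2.8 [-0.1  1.   2.2] tcp [0.4216 0.3099 0.2753]
31.0917
```

View pics/sbr.png

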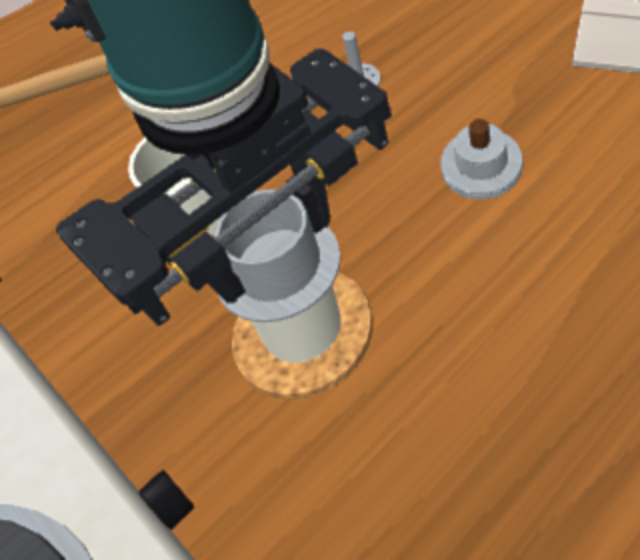

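Contact came at exactly the seated height, and the side crop shows the brewer level on the beaker (flange near (280,280)). I release it, check it, then fetch the press.

```bash
python3 - <<'E'
from h import *
c=(.4214,.3098)
release(c,.24)
r=look("brewer",c,z=.085,hz=.36,save="wbr2")
print(sense()["time"])
p=look("press",(.591,.108),hz=.36,save="wp"); print(sense()["time"])
E
cd pics; python3 -c "
import cv2;cv2.imwrite('w2.png',cv2.resize(cv2.hconcat([cv2.imread('wbr2.png'),cv2.imread('wp.png')]),(800,300)))"
```

```text
brewer [0.4216 0.3091] IoU 0.966 score 0.62 [124. 126. 130.]
33.725
press [0.5921 0.1067] IoU 0.855 score 0.72 [142. 144. 150.]
press [0.4414 0.1076] IoU 0.517 score 0.49 [139. 139. 143.]
35.2
```

View pics/w2.png

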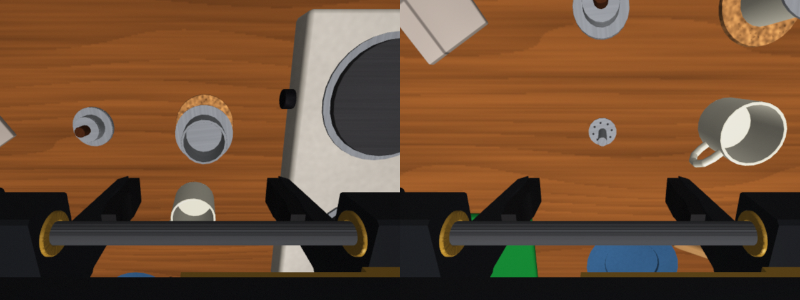

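Left half: the brewer sits squarely on the beaker at (204,133). Right half: the press stands stem up at (602,132). Now I pick the press and place it.

```bash
python3 - <<'E'
from h import *
c=(.4216,.3094); g=.0665
pick((.5918,.1070),g,20,.27)
move_to(at(c,.27),R(Y)); wait(.2)
im=read_camera("side"); cv2.imwrite("pics/sp.png",cv2.resize(im[200:480,40:360,::-1],None,fx=1.2,fy=1.2))
lower(c,.100+g,Y,over=.0015); print(sense()["width"],sense()["time"])
E
```

```text
descent force [-0.5 -0.4 -0.1]
grip width 0.0111 F 20.0
lifted width 0.0112 force [ 0.37 -0.39  0.66]
stop at 2.0 mm rel. expected, dF 0.59 [ 0.4  0.8 -0.9] tcp [0.4216 0.3094 0.3155]
0.01146393614678 45.0167
```

View pics/sp.png

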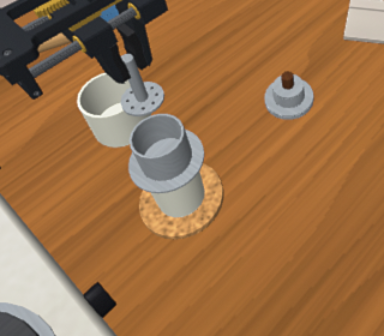

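The picture shows the press held upright over the brewer at (140,95). The 0.6 N trip 2 mm high looks like noise, so I continue down with a higher threshold.

```bash
python3 - <<'E'
from h import *
c=(.4216,.3094); z=.1665; wait(.3); f0=fz(20); h=.0020
while h>-.0012:
    h-=.0005; move_linear(at(c,z+h),max_speed=.02); wait(.1); f=fz(12)-f0; print(round(h*1e3,1),round(f,2))
    if f>1.3: break
release(c,.27)
look("press",c,z=.1,hz=.38,save="wp2")
look("lid",(.428,.1058),hz=.36,save="wl"); print(sense()["time"])
E
cd pics; python3 -c "
import cv2;cv2.imwrite('w3.png',cv2.resize(cv2.hconcat([cv2.imread('wp2.png'),cv2.imread('wl.png')]),(800,300)))"
```

```text
1.5 -0.14
1.0 0.13
0.5 -0.09
0.0 0.03
-0.5 3.63
press [0.4217 0.309 ] IoU 0.88 score 0.61 [132. 134. 140.]
press [0.5265 0.2886] IoU 0.349 score 0.44 [145. 141. 129.]
lid [0.4286 0.1046] IoU 0.953 score 0.7 [138. 136. 139.]
52.9083
```

View pics/w3.png

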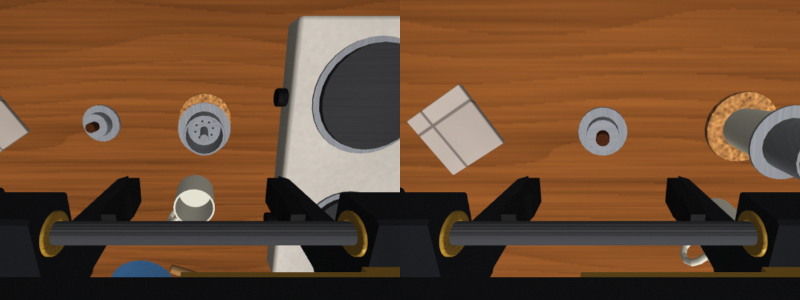

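The press sits centred in the brewer with its stem up (204,130), and the lid is clear at (602,132). Now the lid.

```bash
python3 - <<'E'
from h import *
c=(.4217,.3092); g=.0545; z=.138+g
pick((.4284,.1049),g,25,.30)
move_to(at(c,.30),R(Y)); wait(.2)
move_linear(at(c,z+.02),max_speed=.1); move_linear(at(c,z+.004),max_speed=.03); wait(.4); f0=fz(20); h=.004
print("pre",np.round(sense()["force"],1))
while h>-.0015:
    h-=.0005; move_linear(at(c,z+h),max_speed=.02); wait(.1); f=fz(12)-f0
    if f>1.3: break
print(round(h*1e3,1),round(f,2),sense()["width"])
im=read_camera("side"); cv2.imwrite("pics/sl.png",cv2.resize(im[200:480,40:360,::-1],None,fx=1.5,fy=1.5)); print(sense()["time"])
E
```

```text
descent force [-0.7 -0.2 -0.3]
grip width 0.0169 F 25.0
lifted width 0.0173 force [-0.65 -0.99 -0.89]
pre [-0.2  0.2  0.1]
-0.5 5.9 0.017213301724005033
66.6833
```

View pics/sl.png

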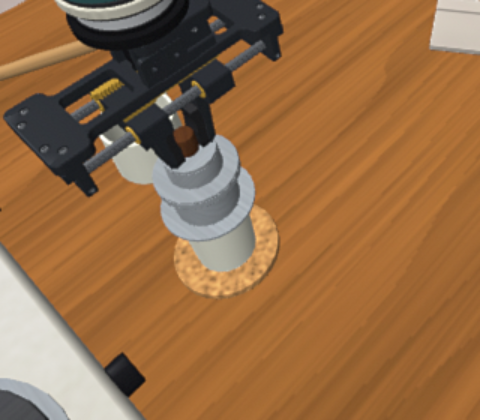

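The lid met the brewer at the fully-down height and sits level. I release it, retreat and check.

```bash
python3 - <<'E'
from h import *
c=(.4217,.3092)
release(c,.33)
look("lid",c,z=.138,hz=.38)
move_to([.55,-.05,.45],R(Y)); wait(.5)
im=read_camera("side"); cal=get_calibration("side")
for n,z in(("lid",.138),("brewer",.085),("beaker",.01)):
    for d in masks_of("side",n)[:1]: print(n,d["extent"],proj(cal,[[*c,z]]).round())
for d in masks_of("side","lid")[:1]: print("lid fit",fit(cal,"lid",d["mask"],.138))
for n in("mug","jar"):
    for d in masks_of("side",n)[:1]: print(n,fit(cal,n,d["mask"]))
cv2.imwrite("pics/send.png",cv2.resize(im[200:480,60:380,::-1],None,fx=2,fy=2)); print(sense()["time"])
E
```

```text
lid [0.4218 0.3084] IoU 0.965 score 0.72 [132. 131. 135.]
lid [141.8, 285.3, 58.8, 52.0] [[172. 314.]]
brewer [427.8, 193.7, 44.0, 43.8] [[181. 335.]]
beaker [168.5, 347.5, 42.3, 36.7] [[192. 362.]]
lid fit (array([0.42132875, 0.3093738 ]), np.float64(0.9344656088236288))
mug (array([0.58263703, 0.29055889]), np.float64(0.7799571548325003))
jar (array([ 0.61781136, -0.30483047]), np.float64(0.860121181700846))
72.275
```

View pics/send.png

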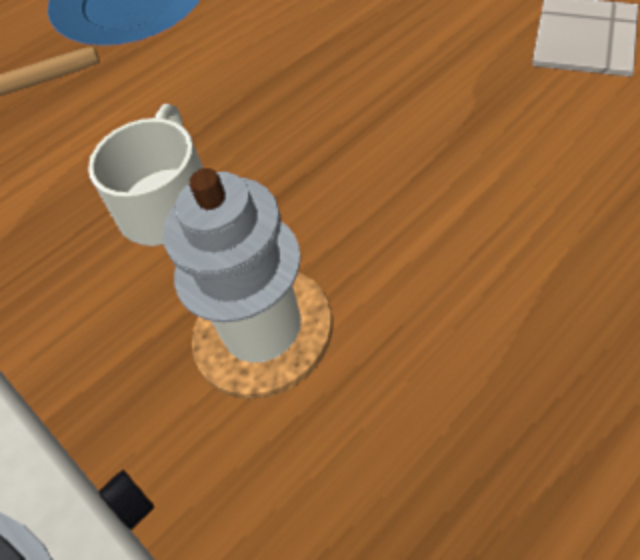

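The stack is straight and complete on the coaster, with the lid down at (220,235) and the beaker at (258,325). The mug and jar have not moved, so I hand in.

```bash
python3 -c "
from workcell import *
print(sign_off())"
```

```text
the job is handed in; nothing more can be done
None
```

The coffee maker is set up on the coaster in the order asked (beaker, brewer, press, lid) and handed in at about 72 s; the one flaw is that the beaker was let go a few millimetres above the coaster, though it landed upright and centred.

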